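# Shim the rocking bench meter

### The job

The bench meter has lost the rubber foot under its near left corner, so it rocks whenever that corner is pressed. Using only your fingertips as a pusher, slide the wedge shim along the bench, thin end first, squarely under the bare stub of the lost foot until it is snug, without shoving the meter along; then press down firmly on the top of that corner for about a second to prove that it no longer rocks, and let go. Nothing is picked up or gripped, and the things round it are left alone.

Things in the scene. Friction and masses are not known exactly. Their poses are not given: they have to be found in the camera images.
- meter: Grey bench meter, loose, 2 to 2.9 kg, front with display and knob (17 mm out) to the robot. Origin on the bench under the case's middle; x to its rear, y to its left. Case 180 (x) by 220 (y) mm, 14 to 76 mm above the bench. Rubber feet 17 mm across at x,y (-68,-88), (68,88), (68,-88) mm; level on these. Unshimmed, 3 to 5 N down on the near left corner tips it 5 degrees.
- stub (a point): Centre of the underside of the bare stub of the lost foot, near left corner of the meter, at (-68, 88, 10) mm in the meter's frame: a disc 16 mm across, its flat underside 10 mm above the bench; the case round it is 14 mm above the bench. The case's front and left faces are each 22 mm from it.
- corner_top (a point): Point on the flat top of the meter's case straight above the stub, 76 mm above the bench: where to press the corner. A test press counts from 6 N.
- wedge: Grey wedge shim, left of the meter, thin end to it, up to 11 degrees askew; 130 mm long, 44 wide, 80 g. Origin: middle of its underside; x to the thin end (2 mm thick, x = 65); ribbed heel (x = -65) 18 mm high, plain slope, 10 mm thick at x = 0. The heel slides at 0.5 N; it meets the stub when that is over x = 5 or so, 4 N make it snug, friction then holds it; 7 to 12 N shove the meter.
- stepper_motor: Bystander: square stepper motor 42x42x59 mm, shaft up, left of the meter's rear. Origin under its middle. Leave alone.
- flux_tin: Bystander: round low tin 48 mm across, 21 mm high, left of the motor. Origin under its middle. Leave alone.
- dev_board: Bystander: bare circuit board 53x71x19 mm on stand-offs in front of the meter. Origin under its middle. Leave alone.

How it is judged:
On the way, in this order (a step that is already met when the one before it is completed fails the run):
1. the wedge is snug under the stub of the lost foot, the meter level (contact force between wedge and meter above 0.5 N and x of stub in the frame of wedge between -0.03 and 0.045 m and y of stub in the frame of wedge between -0.02 and 0.02 m and angle between meter's own z axis and vertical below 0.009 rad), for 0.3 s.
2. the fingertips press down on the top of that corner with more than 6 N for half a second and the meter stays level (all of step 1 and contact force between the fingers and meter above 6 N and horizontal distance between the grasp point and corner_top below 0.05 m and z of the grasp point in the frame of meter above 0.07 m), for 0.5 s.
At the end, for the whole second after the job is handed in: The wedge carries load under the stub (more than 0.5 N), the stub's centre lies over the wedge within 20 mm of its centre line and -30 to +45 mm of its middle, the meter is level within 0.009 rad (half a degree) and within 20 mm of its first place, bystanders within 20 mm of theirs, all at rest (all of step 1 and linear speed of each of meter, wedge below 0.01 m/s and distance of each of meter, stepper_motor, flux_tin, dev_board from where it was at the start of the episode below 0.02 m); the robot touches nothing.
It fails at once if the wedge is lifted or tipped up (height (world z) of wedge above 0.006 m or angle between wedge's own z axis and vertical above 0.15 rad).
It fails at once if the wedge is gripped or driven hard (over 30 N between fingers and wedge) (contact force between the fingers and wedge above 30 N).
It fails at once if the meter is lifted or shoved more than 20 mm (height (world z) of meter above 0.008 m or distance of meter from where it was at the start of the episode above 0.02 m).
It fails at once if a bystander is moved more than 20 mm (distance of any of stepper_motor, flux_tin, dev_board from where it was at the start of the episode above 0.02 m).
It also fails if it takes over 72 s, if anything falls off the work surface, if the arm or the gripper's body presses on something with over 40 N, if the wrist force passes 120 N, or if a joint passes its speed limit or range.

### The arm

A 6-joint arm with a two-finger parallel gripper is mounted at the origin on a cart in front of the work surface, level with it; the furniture and walls round the work are solid. World frame = base frame: x ahead of the robot, y to its left, z up, the work surface at z = 0. Lengths are in m, angles in rad, forces in N, time in s.
With the tool pointing down it reaches from about 0.375 to 0.9 m from the base axis. Payload 3.1 kg.
Tool frame: the origin (TCP) lies midway between the tips of the shut fingers; the grasp point (between the pads) lies robot.grip_depth behind it (robot.grip_depth is the distance from the TCP to the grasp point, in m); z points along the fingers, y is the line along which they close (so a half turn about z gives the same grasp; the last joint's range is limited). The gripper opens to 87 mm and grips with 3 to 60 N. Pads are 19 mm wide; open, the fingers measure 117 mm over their backs; the gripper's body (75 mm by 190 mm) begins 51 mm behind the grasp point.
Start: joints at [1.014, 0.527, 1.433, -0, 1.181, -0.178], TCP at [0.231, 0.581, 0.223] pointing down, gripper open.
Joint ranges: [-3.08, 3.08], [-0.75, 2.2], [0.22, 2.44], [-1.43, 4.57], [0, 2.65], [-2.85, 2.85]. Speed limits (rad/s): [2.79, 2.79, 3.14, 3.14, 3.14, 3.14].

### API

Orientations are given as a unit quaternion [x, y, z, w].
In Python, from rig import robot, imaging, job gives the robot as it stands (robot), with the cameras (imaging) and the job (job).
- The arm moves only by the shell command python3 nudge.py [OPENING] [FORCE], which reads ROWS from standard input. ROWS is a JSON list of rows, 1 to 20 of them, each an object with the fields tx, ty, tz (the shift in m), rz (a turn about the tool's z in rad); a field left out counts as zero; each row shifts and turns the commanded pose from where the row before left it, along the tool's axes as they then stand; what a row does not reach is not made up. A row lasts 1/12 s, in which the tool goes at most 0.0417 m and 0.125 rad, less where a joint would pass 70% of its speed; a pose out of reach is approached as far as the arm can. OPENING is the finger opening in m, set as the command begins (- or left out keeps the last). The fingers move at their own pace and stop on an object; FORCE is the grip in N (left out, the last holds). Time passes only in rows, so rows that do not move let the fingers close. It prints the time, the measured TCP pose, the force, the opening and the grip force at its end. Input that does not fit is refused with a message, and nothing moves.
- robot.get_obs(): the state, without advancing time (a new reading comes with each control period).
- imaging.camera(name): name is "scene" or "side" or "wrist"; returns a dict with "img" (480x640x3 uint8, red, green, blue), "fx", "fy", "cx", "cy" (pixels), "k1" (the pictures are not rectified: a ray, as slopes to the right and down, at radius r is drawn at 1 + k1 r^2 times it, then the intrinsics apply), "xyz" and "attitude" of the camera in the world. Camera axes: x right, y down, z forward; pixel columns grow to the right and rows downward; lengths in m; the calibration is good to about 2 mm. A picture is of the moment at which its call begins. There is no depth.
- job.hand_in(): hands the job in; it is judged then, once.
The state is a dict: "time": time; "q": joint angles; "joint_velocities": joint speeds; "joint_torque": joint torques, N m; "position": TCP position; "tool_rot": TCP orientation; "ft_force": force on the tool from outside, world axes, zero at the start; "moment": the same for the moment, N m; "grip_width": finger opening in m; "grip_force": force on a finger pad.
Only numpy, scipy, OpenCV 4.12 (cv2) and the standard library are available. Lean on these libraries where they do the work, as an engineer would, in place of code of your own. Each camera call takes 0.05 s, during which the arm holds its last target. There are 200 camera calls.

## Working session

There is one attempt and no reset: what is moved stays moved. The work goes in short steps, Python scripts to look and compute and a shell command to move; the robot and the scene stay as the last step left them, time stands still between calls to the robot, and variables do not carry over. Pictures are saved under pics/ and viewed, at most 10 in all, crops included, and the job is handed in when it is done.

```bash
ls; mkdir -p pics
python3 - <<'E'
from rig import robot, imaging, job
import cv2,json
o=robot.get_obs();print(o['time'],o['position'],o['tool_rot'],o['grip_width'],o['ft_force'],robot.grip_depth)
for n in("scene","side"):
    c=imaging.camera(n);cv2.imwrite(f"pics/{n}0.png",c["img"][:,:,::-1])
    print(n,[c[k] for k in("fx","fy","cx","cy","k1","xyz","attitude")])
E
```

```text
nudge.py
pics
rig.py
0.0 [0.23011736 0.58030211 0.22155642] [ 1.87780375e-01  9.82210434e-01 -1.01744584e-03 -3.99247667e-04] 0.08690995929905661 [0.56259704 0.88615314 0.53123613] 0.0187
scene [510.07598183392963, 510.07598183392963, 318.20370004957806, 246.92094358283657, -0.0034739282129088484, array([ 0.08104764, -0.48719436,  0.62948932]), array([ 0.85281685, -0.32123294,  0.15422078, -0.38174438])]
side [512.9855693334156, 512.9855693334156, 327.76550225537335, 244.5774128483855, -0.08011529901535223, array([0.34159979, 0.6610995 , 0.55414985]), array([-0.12580184,  0.86823911, -0.47655655,  0.05682067])]
```

View pics/scene0.png

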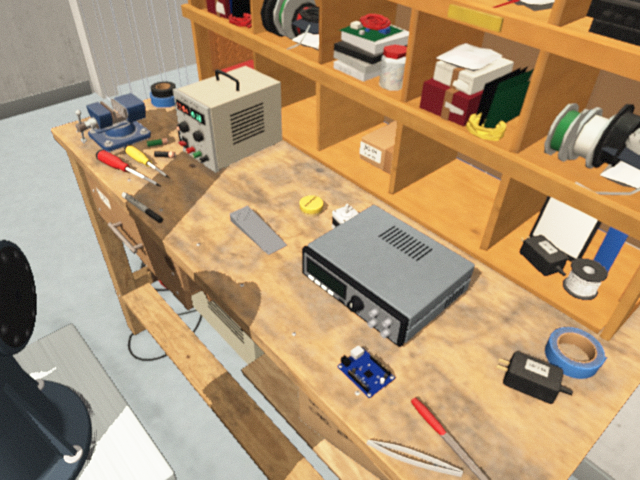

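View pics/side0.png

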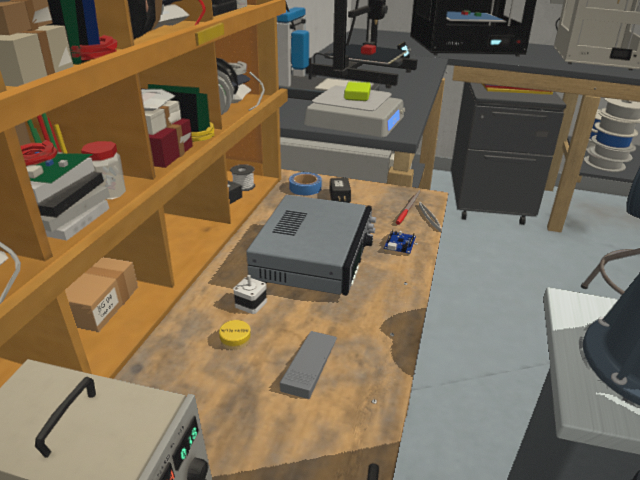

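The scene picture shows the wedge at about (257,230), the meter at (385,275), the motor at (345,215), the tin at (312,205) and the board at (366,372). In the side picture the wedge is at (308,364), with its thin end at the top (~(323,334)). The meter's top spans (250,250)–(370,205), and its near-left lower corner is at about (345,293).

```bash
cat > h.py <<'E'
import numpy as np,cv2
from scipy.spatial.transform import Rotation as R
def ray(c,uv):
    d=(np.array(uv,float)-[c["cx"],c["cy"]])/[c["fx"],c["fy"]]
    s=d.copy()
    for _ in range(8): s=d/(1+c["k1"]*(s@s))
    return np.array(c["xyz"]),R.from_quat(c["attitude"]).apply([*s,1])
def onz(c,uv,z):
    p,d=ray(c,uv);return p+d*(z-p[2])/d[2]
def proj(c,P):
    s=R.from_quat(c["attitude"]).inv().apply(np.array(P)-c["xyz"]);s=s[:2]/s[2]
    return s*(1+c["k1"]*(s@s))*[c["fx"],c["fy"]]+[c["cx"],c["cy"]]
E
python3 - <<'E'
from rig import robot, imaging, job
from h import *
np.set_printoptions(precision=1,suppress=True)
for n,w,m in(("scene",(257,230),(400,270)),("side",(312,362),(310,230))):
    c=imaging.camera(n);im=c["img"]
    hsv=cv2.cvtColor(im,cv2.COLOR_RGB2HSV)
    g=((hsv[:,:,1]<60)&(hsv[:,:,2]>60)).astype(np.uint8)
    g=cv2.morphologyEx(g,cv2.MORPH_OPEN,np.ones((3,3)))
    N,l=cv2.connectedComponents(g,connectivity=4)
    for s in(w,m):
        print(n,s,hsv[s[1],s[0]])
        k=(l==l[s[1],s[0]]).astype(np.uint8)
        ct=max(cv2.findContours(k,0,1)[0],key=cv2.contourArea)
        print(cv2.contourArea(ct),cv2.approxPolyDP(ct,3,True)[:,0].tolist())
    x,y=(200,180) if n=="scene" else (230,190)
    cv2.imwrite(f"pics/{n}1.png",cv2.resize(im[y:y+200 if n=="scene" else y+220,x:x+ 280 if n=="scene" else x+180,::-1],None,fx=2.7,fy=2.7,interpolation=2))
E
```

```text
scene (257, 230) [ 27  13 173]
1138.5 [[230, 213], [231, 220], [267, 253], [284, 246], [248, 207]]
scene (400, 270) [ 45   9 165]
10614.5 [[333, 211], [339, 224], [332, 225], [330, 231], [308, 246], [409, 320], [405, 340], [437, 315], [445, 301], [463, 285], [467, 288], [471, 262], [372, 205], [358, 213], [345, 205]]
side (312, 362) [ 20   6 124]
1977.5 [[334, 336], [309, 333], [280, 381], [281, 391], [309, 398]]
side (310, 230) [ 90   8 126]
6743.5 [[285, 195], [248, 247], [248, 264], [254, 264], [253, 258], [256, 265], [341, 278], [341, 267], [365, 206]]
```

View pics/side1.png

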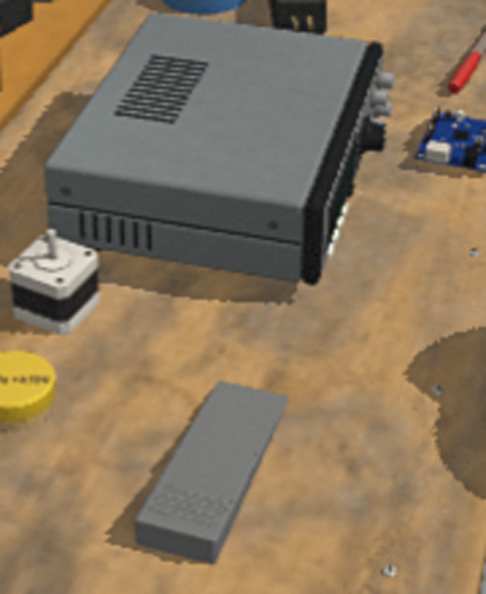

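View pics/scene1.png

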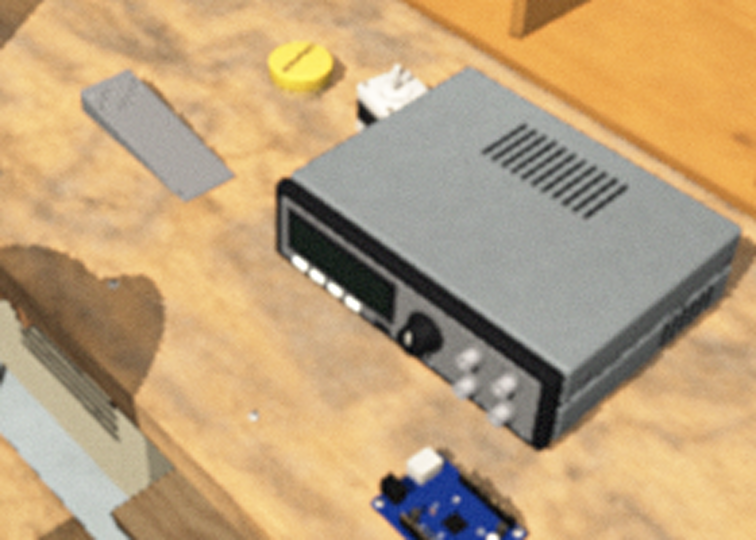

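The side crop shows the meter's top corners at full-frame (248,251), (348,267), (285,195) and (371,206). The wedge's thin corners are at (311.5,331.5) and (336.5,337), and its heel top at (280.5,382.5) and (310.5,391). In the scene crop the thin corners are at (268.5,253.5) and (286,245), and the heel top at (230.5,215) and (248,206.5).

Run:
```python
from rig import robot, imaging, job
from h import *
np.set_printoptions(precision=4,suppress=True)
S=imaging.camera("scene");D=imaging.camera("side")
# order: thin rear, thin front, heel rear, heel front
for c,w,m in((S,[(286.3,244.8),(268.5,253.7),(248.5,206.3),(230.4,215)],[(374,204.8),(474,266),(304.8,247)]),(D,[(311.5,331.7),(336.5,337.2),(280.4,382.6),(310.7,390.9)],[(247.8,250.5),(285.5,194.8),(348.5,267),(370.7,205.8)])):
    W=[onz(c,p,z)[:2] for p,z in zip(w,(.002,.002,.018,.018))]
    M=[onz(c,p,.076)[:2] for p in m]
    t=(W[0]+W[1])/2;h=(W[2]+W[3])/2
    print("wedge",np.array(W).tolist(),"\n mid",(t+h)/2,"len",np.linalg.norm(t-h),"yaw",np.arctan2(*(t-h)[::-1]),"wid",np.linalg.norm(W[0]-W[1]),np.linalg.norm(W[2]-W[3]))
    print("meter",np.array(M),np.linalg.norm(M[0]-M[1]),np.linalg.norm(M[0]-M[2]), "yaw(y axis dir)",np.arctan2(*(M[0]-M[1])[::-1])-np.pi/2,"x yaw",np.arctan2(*(M[0]-M[2])[::-1]))
for n,c,p,z in(("tin",S,(312,204),.02),("tin",D,(235,331),.021),("motor",D,(249,284),.045)): print(n,onz(c,p,z))
```

```text
wedge [[0.52233701194669, 0.08010458357109634], [0.4820533736336654, 0.08203820962828673], [0.5273669675447101, 0.20466823182590127], [0.4841459935511386, 0.20453926079257617]] 
 mid [0.504  0.1428] len 0.12358367285064535 yaw -1.5996171309295089 wid 0.040330018912264724 0.04322116641739815
meter [[ 0.6608 -0.0045]
 [ 0.6641 -0.2201]
 [ 0.4899 -0.0108]] 0.2156250886405566 0.17108790601092627 yaw(y axis dir) 0.015272978439661689 x yaw 0.03653728827430602
wedge [[0.5203166696319483, 0.08170249288525666], [0.4792893499292685, 0.08224132527628758], [0.5252239517508869, 0.20903546538209822], [0.4812347091051594, 0.21089220882001625]] 
 mid [0.5015 0.146 ] len 0.12803778079742226 yaw -1.5975597531443784 wid 0.04103085792829005 0.04402841088137225
meter [[ 0.6592 -0.0008]
 [ 0.6684 -0.2141]
 [ 0.485  -0.0053]
 [ 0.4934 -0.2218]] 0.21348018410101727 0.1742822624993483 yaw(y axis dir) 0.04301430340490331 x yaw 0.025642248484328976
tin [0.6267 0.1267 0.02  ]
tin [0.6258 0.135  0.021 ]
motor [0.6383 0.0478 0.045 ]
```

```bash
python3 - <<'E'
from rig import robot, imaging, job
from h import *
S=imaging.camera("scene")
for p in((207,167),(283,140),(160,210)): print(onz(S,p,0))
E
echo '[{"rz": 0.1218}, {"rz": 0.1218}, {"rz": 0.1218}, {"rz": 0.1218}, {"rz": 0.1218}, {"rz": 0.1218}, {"rz": 0.1218}, {"rz": 0.1218}, {"rz": 0.1218}, {"rz": 0.1218}, {}, {}]' | python3 nudge.py 0.012 5
```

```text
[0.55611885 0.40524976 0.        ]
[0.76298212 0.38956988 0.        ]
[0.3977344  0.33021747 0.        ]
time: 1.35
position: [0.2305, 0.5809, 0.2225]
tool_rot: [0.715, 0.699, -0.0, 0.0]
ft_force: [0.4, -0.5, -0.5]
grip_width: 0.0162
grip_force: 0.0
```

```bash
echo '[{"tx": -0.027, "ty": 0.0235, "tz": 0.012}, {"tx": -0.027, "ty": 0.0235, "tz": 0.012}, {"tx": -0.027, "ty": 0.0235, "tz": 0.012}, {"tx": -0.027, "ty": 0.0235, "tz": 0.012}, {"tx": -0.027, "ty": 0.0235, "tz": 0.012}, {"tx": -0.027, "ty": 0.0235, "tz": 0.012}, {"tx": -0.027, "ty": 0.0235, "tz": 0.012}, {"tx": -0.027, "ty": 0.0235, "tz": 0.012}, {"tx": -0.027, "ty": 0.0235, "tz": 0.012}, {"tx": -0.027, "ty": 0.0235, "tz": 0.012}, {"tx": -0.027, "ty": 0.0235, "tz": 0.012}, {"tx": -0.027, "ty": 0.0235, "tz": 0.012}, {}, {}, {}]' | python3 nudge.py 0.012
python3 - <<'E'
from rig import robot, imaging, job
import cv2
c=imaging.camera("wrist");cv2.imwrite("pics/w1.png",c["img"][:,:,::-1]);print(robot.get_obs()["position"])
E
```

```text
time: 2.6
position: [0.504, 0.2499, 0.0785]
tool_rot: [0.716, 0.698, -0.0, -0.0]
ft_force: [-0.7, 0.2, -0.5]
grip_width: 0.0122
grip_force: 0.0
[0.50365251 0.25054613 0.07875768]
```

View pics/w1.png

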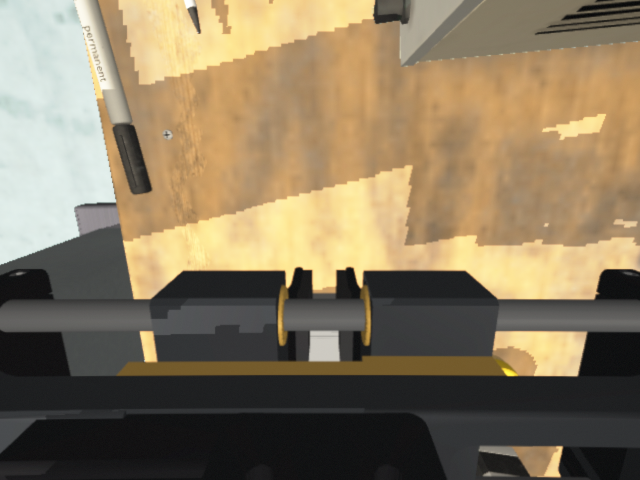

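The wrist picture looks back towards +y: the wedge's heel shows between the fingers at (325,345), so the pusher is centred. Next I descend and approach.

```bash
echo '[{"tz": 0.018}, {"tz": 0.018}, {"tz": 0.018}, {"tz": 0.016}, {}, {}, {"tx": -0.005}, {"tx": -0.005}, {"tx": -0.005}, {}, {}]' | python3 nudge.py
echo '[{"tx": -0.004}, {"tx": -0.004}, {"tx": -0.004}, {"tx": -0.004}, {"tx": -0.004}, {"tx": -0.004}, {}, {}]' | python3 nudge.py
python3 - <<'E'
from rig import robot, imaging, job
import cv2
c=imaging.camera("side");cv2.imwrite("pics/s2.png",cv2.resize(c["img"][190:410,220:440,::-1],None,fx=2.7,fy=2.7,interpolation=2))
E
```

```text
time: 3.57
position: [0.5044, 0.2345, 0.0092]
tool_rot: [0.716, 0.698, 0.0, 0.0]
ft_force: [-0.1, -0.5, -0.2]
grip_width: 0.012
grip_force: 0.0
time: 4.23
position: [0.5033, 0.2106, 0.0085]
tool_rot: [0.716, 0.698, -0.0, -0.0]
ft_force: [0.5, 0.1, -0.1]
grip_width: 0.0118
grip_force: 0.0
```

View pics/s2.png

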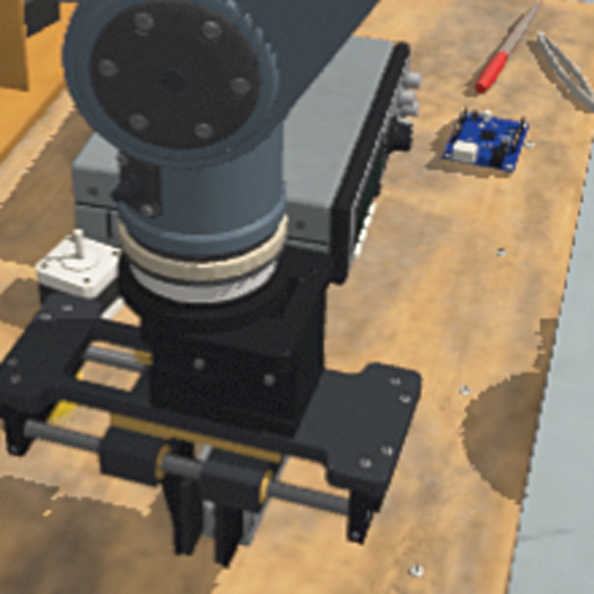

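The gripper hides the wedge in this picture; its heel sits just under the fingers at about (235,525) in the crop. I'll push on with a small turn, then check from the scene camera.

```bash
echo '[{"tx": -0.005, "rz": -0.0055}, {"tx": -0.005, "rz": -0.0055}, {"tx": -0.005, "rz": -0.0055}, {"tx": -0.005, "rz": -0.0055}, {"tx": -0.005, "rz": -0.0055}, {"tx": -0.005, "rz": -0.0055}, {"tx": -0.005, "rz": -0.0055}, {"tx": -0.005, "rz": -0.0055}, {"tx": -0.005, "rz": -0.0055}, {"tx": -0.005, "rz": -0.0055}, {"tx": -0.005}, {"tx": -0.005}, {}, {}]' | python3 nudge.py
python3 - <<'E'
from rig import robot, imaging, job
import cv2
c=imaging.camera("scene");cv2.imwrite("pics/s3.png",cv2.resize(c["img"][170:350,180:450,::-1],None,fx=2.9,fy=2.9,interpolation=2))
E
```

```text
time: 5.45
position: [0.5037, 0.1506, 0.0086]
tool_rot: [0.697, 0.717, -0.0, 0.0]
ft_force: [0.9, -0.5, 0.3]
grip_width: 0.0118
grip_force: 0.0
```

View pics/s3.png

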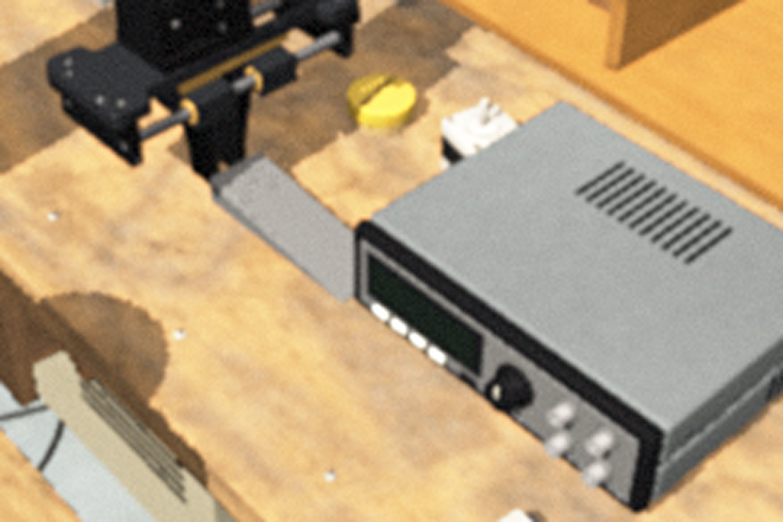

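The scene crop shows the wedge flush with the fingers, its thin end reaching the meter. The front thin corner is at full-frame (298,273.4), with the heel top at (254,235.5) and (270.3,223.4).

Run:
```python
from rig import robot, imaging, job
from h import *
np.set_printoptions(precision=4,suppress=True)
S=imaging.camera("scene")
a=onz(S,(297.9,273.4),.002)[:2];b=onz(S,(254.1,235.5),.018)[:2];r=onz(S,(270.3,223.4),.018)[:2]
print(a,b,r,"edge yaw",np.arctan2(*(a-b)[::-1])+np.pi/2,"heel",np.arctan2(*(r-b)[::-1]),(b+r)/2)
print(proj(S,[.506,-.0265,.076]),proj(S,[.485,-.005,.076]))
```

```text
[0.4897 0.0076] [0.4823 0.1248] [0.527  0.1337] edge yaw 0.06297715120981007 heel 0.1964636756859101 [0.5047 0.1292]
[318.5267 247.5835] [300.2649 246.5085]
```

```bash
echo '[{"tx": -0.005, "rz": 0.003}, {"tx": -0.005, "rz": 0.003}, {"tx": -0.005, "rz": 0.003}, {"tx": -0.005, "rz": 0.003}, {"tx": -0.005, "rz": 0.003}, {"tx": -0.005, "rz": 0.003}, {"tx": -0.005}, {"tx": -0.005}, {"tx": -0.005}, {"tx": -0.005}, {"tx": -0.005}, {"tx": -0.005}, {"tx": -0.005}, {}, {}]' | python3 nudge.py
echo '[{"tx": -0.003}, {"tx": -0.003}, {"tx": -0.003}, {}, {}]' | python3 nudge.py
python3 - <<'E'
from rig import robot, imaging, job
import cv2
c=imaging.camera("scene");cv2.imwrite("pics/s4.png",cv2.resize(c["img"][170:350,180:450,::-1],None,fx=2.9,fy=2.9,interpolation=2))
E
```

```text
time: 6.8
position: [0.5047, 0.0856, 0.0085]
tool_rot: [0.703, 0.711, -0.0, -0.0]
ft_force: [0.6, -0.6, 0.1]
grip_width: 0.0118
grip_force: 0.0
time: 7.22
position: [0.5049, 0.0768, 0.0085]
tool_rot: [0.703, 0.711, -0.0, 0.0]
ft_force: [-0.4, 0.7, -0.0]
grip_width: 0.0116
grip_force: 0.0
```

View pics/s4.png

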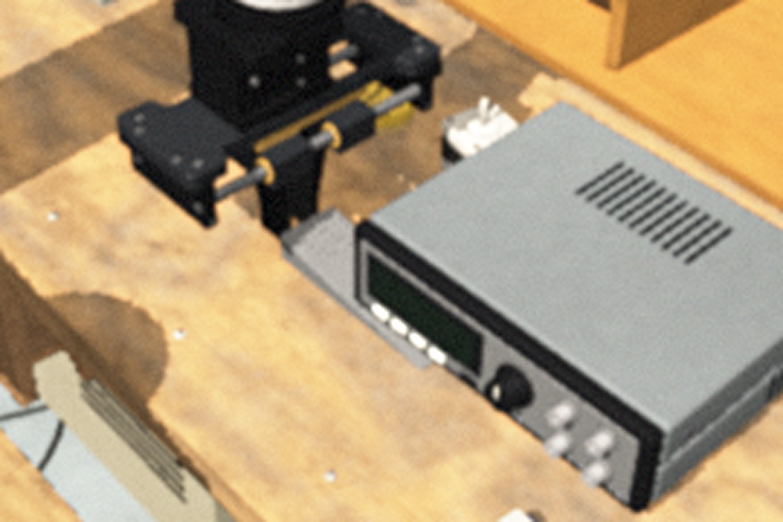

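The wedge now lies under the case, parallel to the meter's front: its thin front corner is at full-frame (326.6,295.9) and the heel front at (279,255). I'll finish with slow millimetre pushes while watching the force.

```bash
python3 - <<'E'
from rig import robot, imaging, job
from h import *
S=imaging.camera("scene")
print(onz(S,(326.6,295.9),.002),onz(S,(279,254),.018))
E
for i in 1 2 3; do echo '[{"tx": -0.0015}, {"tx": -0.0015}, {}, {}]' | python3 nudge.py | egrep 'pos|ft'; done
```

```text
[ 0.49149185 -0.06512052  0.002     ] [0.48551508 0.05473776 0.018     ]
position: [0.5049, 0.0739, 0.0086]
ft_force: [0.0, -0.2, 0.2]
position: [0.505, 0.0708, 0.0086]
ft_force: [-0.1, -0.5, 0.2]
position: [0.505, 0.0678, 0.0085]
ft_force: [-0.1, -1.2, 0.3]
```

```bash
for i in 1 2 3 4; do echo '[{"tx": -0.001}, {"tx": -0.001}, {}, {}]' | python3 nudge.py | egrep 'pos|ft'; done
```

```text
position: [0.505, 0.0659, 0.0086]
ft_force: [-0.1, -0.3, 0.1]
position: [0.505, 0.0639, 0.0086]
ft_force: [-0.0, -0.4, 0.2]
position: [0.505, 0.0619, 0.0085]
ft_force: [0.0, -0.5, 0.0]
position: [0.5051, 0.0599, 0.0085]
ft_force: [-0.4, -0.4, -0.2]
```

```bash
for i in 1 2 3 4; do echo '[{"tx": -0.001}, {"tx": -0.0005}, {}, {}]' | python3 nudge.py | egrep 'pos|ft'; done
```

```text
position: [0.5051, 0.0584, 0.0086]
ft_force: [-0.2, 0.2, -0.4]
position: [0.505, 0.057, 0.0086]
ft_force: [-0.5, 1.1, 0.6]
position: [0.505, 0.0558, 0.0086]
ft_force: [-0.3, 3.3, -0.6]
position: [0.5049, 0.0547, 0.0085]
ft_force: [0.6, 4.9, 1.0]
```

```bash
for i in 1 2; do echo '[{}, {}]' | python3 nudge.py | egrep 'pos|ft'; done;  echo '[{"tx": -0.0005}, {}, {}]' | python3 nudge.py | egrep 'pos|ft'
```

```text
position: [0.5048, 0.0547, 0.0086]
ft_force: [0.1, 5.6, 0.7]
position: [0.5048, 0.0547, 0.0085]
ft_force: [0.1, 5.9, 0.6]
position: [0.5048, 0.0544, 0.0086]
ft_force: [-0.1, 6.4, 1.2]
```

```bash
echo '[{"tx": 0.002}, {"tx": 0.008}, {"tx": 0.01}, {"tz": -0.03}, {"tz": -0.03}, {"tz": -0.03}, {"tz": -0.03}, {}, {}]' | python3 nudge.py 0
python3 - <<'E'
from rig import robot, imaging, job
import cv2
c=imaging.camera("scene");cv2.imwrite("pics/s5.png",cv2.resize(c["img"][170:350,180:450,::-1],None,fx=2.9,fy=2.9,interpolation=2))
E
```

```text
time: 12.32
position: [0.5061, 0.0739, 0.1303]
tool_rot: [0.703, 0.712, 0.001, 0.002]
ft_force: [0.3, 0.8, -0.3]
grip_width: 0.0007
grip_force: 0.0
```

View pics/s5.png

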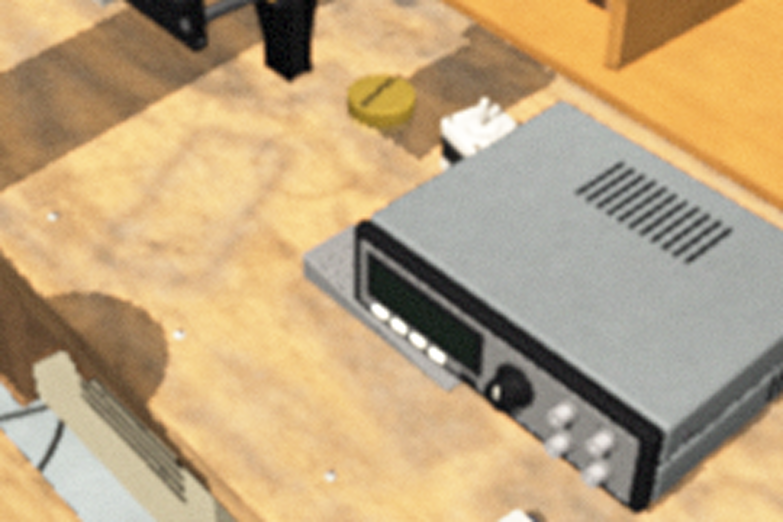

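The scene crop shows the wedge seated under the near left corner, with its heel at crop (310,265). The meter is unmoved: its corner is still at (358,228). Next is the test press.

```bash
echo '[{"tx": -0.025}, {"tx": -0.025}, {"tx": -0.025}, {"tx": -0.025}, {}, {"tz": 0.02}, {"tz": 0.02}, {"tz": 0.008}, {}, {}]' | python3 nudge.py
for i in 1 2 3; do echo '[{"tz": 0.0015}, {"tz": 0.0005}, {}, {}]' | python3 nudge.py | egrep 'pos|ft'; done
```

```text
time: 13.2
position: [0.5052, -0.0258, 0.0796]
tool_rot: [0.703, 0.712, -0.001, -0.001]
ft_force: [-0.0, -0.5, 0.5]
grip_width: 0.0002
grip_force: 0.0
position: [0.5065, -0.0265, 0.0791]
ft_force: [-0.2, -0.3, -0.6]
position: [0.5061, -0.0265, 0.0766]
ft_force: [0.9, 0.6, 0.0]
position: [0.5061, -0.0265, 0.0763]
ft_force: [-3.0, 0.8, 15.1]
```

```bash
echo '[{}, {}, {}, {}, {}, {}, {}, {}, {}, {}, {}, {}]' | python3 nudge.py
echo '[{"tz": -0.002}, {"tz": -0.01}, {"tz": -0.03}, {"tz": -0.03}, {"tz": -0.03}, {}, {}, {}, {}, {}, {}]' | python3 nudge.py
python3 - <<'E'
from rig import robot, imaging, job
import cv2
c=imaging.camera("scene");cv2.imwrite("pics/s6.png",cv2.resize(c["img"][170:350,180:450,::-1],None,fx=2.9,fy=2.9,interpolation=2))
E
```

```text
time: 15.2
position: [0.5061, -0.0265, 0.0763]
tool_rot: [0.703, 0.711, 0.0, 0.0]
ft_force: [-2.7, 0.7, 14.4]
grip_width: 0.0007
grip_force: 7.4
time: 16.12
position: [0.5053, -0.0263, 0.1754]
tool_rot: [0.703, 0.711, -0.001, -0.001]
ft_force: [0.0, 0.1, 0.4]
grip_width: 0.0004
grip_force: 0.0
```

View pics/s6.png

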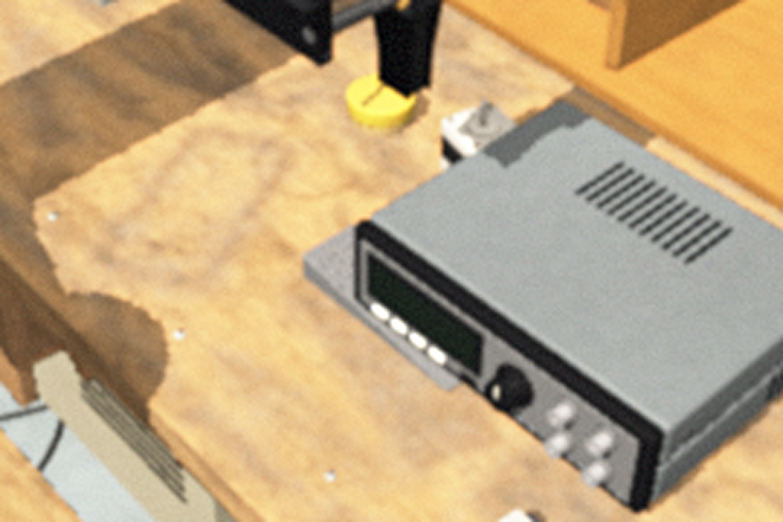

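The picture is unchanged: the wedge's heel is at crop (310,265), the meter's corner at (358,228), and the fingers are clear above. Handing in.

```bash
python3 -c "
from rig import robot, imaging, job
print(job.hand_in())"
```

```text
the job is handed in; nothing more can be done
None
```

The wedge went snug under the stub at about 6 N, the corner held level under a press of about 14 N for over a second, and the job was handed in at about 16 s of the 72 s; no verdict was returned.

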